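# Lean the baby's mirror on the rail and unscrew the jar

### The arm

A 6-joint arm with a two-finger parallel gripper is mounted at the origin on the work surface. World frame = base frame: x ahead of the robot, y to its left, z up, the work surface at z = 0. Lengths are in mm, angles in rad, forces in N, time in s.
With the tool pointing down it reaches from about 350 to 975 mm from the base axis. Payload 7.1 kg.
Tool frame: the origin (TCP) lies midway between the tips of the shut fingers; the grasp point (between the pads) lies 19 mm behind it (ctrl.grip_depth is the distance from the TCP to the grasp point, in mm); z points along the fingers, y is the line along which they close (so a half turn about z gives the same grasp; the last joint's range is limited). The gripper opens to 88 mm and grips with 3 to 60 N. Pads are 20 mm wide; open, the fingers measure 115 mm over their backs; the gripper's body (75 mm by 178 mm) begins 61 mm behind the grasp point.
Start: joints at [-1.285, 0.423, 1.63, -0, 1.089, -0.019], TCP at [187.582, -596.169, 222.675] pointing down, gripper open.
Joint ranges: [-3, 3], [-0.9, 2.11], [0.09, 2.58], [-1.31, 4.45], [0.11, 2.69], [-2.54, 2.54]. Speed limits (rad/s): [2.39, 2.39, 3.01, 3.14, 3.14, 3.14].

### API

Orientations are given as a rotation vector (axis times angle).
In Python, from workcell import ctrl, cams gives the robot as it stands.
- The arm moves only by the tool move_arm, never from a script. Its argument "steps" is a list of rows, each a list of 3 entries, a list of its own where there are three numbers: the shift along the tool's x, y, z in units of 25 mm (1.0 is 25 mm), then the turn about the tool's z in units of 5 degrees (1.0 is 5 degrees), then the closure, from 0 (fully open) to 1 (shut). A call has 1 to 20 rows; each row shifts and turns the commanded pose from where the row before left it, along the tool's axes as they then stand; what a row does not reach is not made up. A row lasts 1/12 s, in which the tool goes at most 41.7 mm and 7.16 degrees, less where a joint would pass 70% of its speed; a pose out of reach is approached as far as the arm can. A call is refused whole if a number of a shift passes 1 or a number of a turn 1, either way. A call with a gripper value outside its range is refused whole. The fingers move at their own pace and stop on an object; the grip force is fixed at half the most. Time passes only in rows, so rows that do not move let the fingers close. It gives the time, the measured TCP pose, the force, the opening and the grip force at its end, in the units of the state.
- ctrl.get_obs(): the state, without advancing time (a new reading comes with each control period).
- cams.get_image(name): name is "side" or "top" or "wrist"; returns a dict with "image" (420x560x3 uint8, red, green, blue), "camera_matrix" (3x3 intrinsics, pixels), "xyz" and "rotation" of the camera in the world; the wrist camera has in their place "mount" (4x4, takes a point from camera to tool coordinates, whose origin is the TCP and whose axes are the flange's). Camera axes: x right, y down, z forward; pixel columns grow to the right and rows downward; lengths in mm; the calibration is good to about 2 mm. The wrist camera is an equidistant fisheye: a pixel r from the principal point sees the ray r / f radians off the axis. A picture is of the moment at which its call begins: read the wrist's pose just before it. There is no depth.
- ctrl.close_job(): hands the job in; it is judged then, once.
Trained networks look in the newest picture that a camera, given by its name, has taken for a name from the list of things; names that differ only in an ending like _2 or _b are one class to them, and where a whole thing is asked for, a point or a joint stands for the part that bears it (a point fixed in the world has none). Each returns a list of dicts, best first, with "p" (0 to 1); they miss things now and then, are a little off and sometimes report something else, mostly with a low value. They report only what shows in the picture. A call takes as long as a camera call. They do not tell look-alikes from the thing itself.
- cams.boxes_of(camera, thing): "rect" ([centre column, centre row, width, height] in pixels, round what is visible of it).
- cams.cut_out(camera, thing): "pixels" (420x560 bool, what is visible of it) and "rect" ([centre column, centre row, width, height] in pixels, round what is visible of it).
The state is a dict: "t": time; "qpos": joint angles; "qvel": joint speeds; "joint_torque": joint torques, N m; "ee_pos": TCP position; "orientation": TCP orientation; "ft_force": force on the tool from outside, world axes, zero at the start; "moment": the same for the moment, N m; "width": finger opening in mm; "grasp_force": force on a finger pad.
Only numpy, scipy, OpenCV 4.12 (cv2) and the standard library are available. Lean on these libraries where they do the work, as an engineer would, in place of code of your own. Each camera call takes 0.05 s, during which the arm holds its last target. There are 200 camera calls.

### The job

A screw-top jar stands braced in its wooden holder on the changing table, with the baby's mirror board slotted upright right beside it: lift the mirror out, stand it on the table on its bottom edge leaning against the inner face of the low wooden rail along the far side, touching nothing but table and rail, and let go of it. Then unscrew the jar's tight cap, counter-clockwise seen from above, turn it only until its threads let go, with the jar staying down in its holder, then lift it straight and finish while still holding the cap level just above the jar's mouth, a few centimetres clear. Leave the aluminium box and its flap, the teether, the brush and the toy car where they are.

Things in the scene. Friction and masses are not known exactly. Their poses are not given: they have to be found in the camera images.
- mirror: baby's mirror: flat square birch board with a mirror face on both sides, 12 mm thick (x), 150 mm wide (y), 150 mm tall (z), 0.2 kg. Origin at the centre of its bottom edge; x is normal to the board, z points up along it. It starts upright in the holder's slot, its bottom 8 mm above the table, its top 158 mm above the table. It is taken by its top edge from above.
- rail: fixed wooden side rail, a shade darker than the table top, along the far side of the table: 20 mm thick (x), 900 mm long (y), 80 mm high. Origin at the centre of its underside, on the table; its inner face, towards the robot, lies 10 mm from the origin along -x.
- holder: fixed birch holder. Origin on the table under the centre of a well 63 by 63 mm; well floor 8 mm, wall tops 48 mm above the table, walls 8 mm thick. On its -x side, 47.5 mm from the origin, a slot 16 mm wide (x), open-ended along y, its floor also at 8 mm, holds the mirror. Outside -65 to +40 mm in x, 65 mm either way in y. Position, yaw and side of the table vary.
- jar: loose glass jar, 0.3 kg, square body 60 by 60 mm, 55 mm high, round neck of radius 17 mm to 68 mm with three short threads, and a sprung gasket on top, to 74 mm when unpressed. Origin at the centre of its underside, on the well's floor; axes along the holder's. Only the well's walls brace it against turning (1.5 mm play all round).
- cap: loose round aluminium screw cap, 0.045 kg, 54 mm across, 24 mm high. Origin at the centre of its lower rim, closed 59 mm above the jar's underside (67 mm above the table; cap top at 91 mm). Three inner lugs sit under the jar's threads and the pressed gasket (about 10 N) makes it tight: 0.2 to 0.5 N m to turn. A dark ridge on its top runs from centre to rim along the cap's +x.
- cap_mark (a point): outer end of the cap's ridge, 25 mm from its axis, 24 mm above its rim. Closed, the ridge points 47 to 72 degrees clockwise of the jar's +x. Turned counter-clockwise, the threads let go when it points along the jar's +x (straight away from the slot) within 10 degrees; the gasket then lifts a free cap 3 mm. No rise before that; stops 12 degrees beyond +x.
- tin: closed aluminium box 100 (x) by 150 (y) by 75 mm, fixed; origin at the centre of its underside. A bystander on the other side of the table from the holder.
- flap (a joint): hinged flap on top of the aluminium box with a small knob, about 40 mm high; 0 is closed, grows as it opens. To be left closed.
- teether: ring-shaped teether, 72 mm across, 14 mm high; a bystander, lying on the table; origin at the centre of its underside
- brush: white plastic brush 170 mm long (x), 36 mm wide, 24 mm high; a bystander, lying on the table; origin on the table near the middle of its length
- car: beech toy car 100 mm long (x), 64 mm wide, 53 mm high; a bystander; origin under its middle
Things that resemble listed ones, but are neither listed nor needed, are in the scene too. Of the things that look like the mirror, the middle-sized one is meant.

How it is judged:
By the outcome, as a careful person would: the job done as asked, in the order asked, and still so for the second after the job is handed in, while the arm keeps its last pose, push and grip.
It also fails if it takes over 58 s, if anything falls off the work surface, if the arm or the gripper's body presses on something with over 40 N, if the wrist force passes 120 N, or if a joint passes its speed limit or range.

## Working session

There is one attempt and no reset: what is moved stays moved. The work goes in short steps, Python scripts to look and compute and a tool call to move; the robot and the scene stay as the last step left them, time stands still between calls to the robot, and variables do not carry over. Pictures are saved under pics/ and viewed, at most 10 in all, crops included, and the job is handed in when it is done.

Besides the shell and the picture viewer there is one more tool, called after "Call:" by a JSON object that holds its "method" and its "body". move_arm: Moves the arm, as the interface text tells. Its arguments: {"type":"object","properties":{"steps":{"type":"array"}},"required":["steps"]}

```bash
mkdir -p pics; ls; cat > h.py <<'E'
import numpy as np, cv2
from workcell import ctrl, cams
from scipy.spatial.transform import Rotation as R
def snap(c):
    return cams.get_image(c)
def ray(d,u,v):
    K=np.array(d["camera_matrix"]); r=np.array(d["rotation"])@np.linalg.inv(K)@np.array([u,v,1.]); return np.array(d["xyz"],float),r
def at_z(d,u,v,z):
    o,r=ray(d,u,v); return o+r*(z-o[2])/r[2]
def proj(d,p):
    q=np.array(d["rotation"]).T@(np.array(p,float)-np.array(d["xyz"])); w=np.array(d["camera_matrix"])@q; return w[:2]/w[2]
def save(n,im,s=1):
    cv2.imwrite("pics/"+n,cv2.cvtColor(cv2.resize(im,None,fx=s,fy=s,interpolation=cv2.INTER_CUBIC),cv2.COLOR_RGB2BGR))
E
python3 - <<'E'
from h import *
for c in("top","side"):
    d=snap(c); save(c+"0.png",d["image"],1.4); print(c,np.round(d["xyz"]),np.round(d["rotation"],3).tolist(),np.round(d["camera_matrix"],1).tolist())
    for t in("mirror","rail","holder","jar","cap","cap_mark","tin","teether","brush","car"):
        for b in cams.boxes_of(c,t)[:4]:
            if b["p"]>.25: print(c,t,round(b["p"],2),np.round(b["rect"],1),np.round(at_z(d,*b["rect"][:2],0)) )
E
```

```text
pics
top [ 255.    3. 1293.] [-2.166, 2.144, -0.139] [[521.8, 0.0, 275.9], [0.0, 521.8, 206.2], [0.0, 0.0, 1.0]]Traceback (most recent call last):
  File "<stdin>", line 6, in <module>
  File "h.py", line 9, in at_z
    o,r=ray(d,u,v); return o+r*(z-o[2])/r[2]
                                        ~^^^
IndexError: invalid index to scalar variable.
```

Rotation is a rotation vector.

```bash
sed -i 's/np.array(d\["rotation"\])/R.from_rotvec(d["rotation"]).as_matrix()/' h.py
python3 - <<'E'
from h import *
for c in("top","side"):
    d=snap(c); save(c+"0.png",d["image"],1.4); print(c,np.round(d["xyz"]),np.round(d["rotation"],3).tolist(),np.round(d["camera_matrix"],1).tolist())
    for t in("mirror","rail","holder","jar","cap","cap_mark","tin","teether","brush","car"):
        for b in cams.boxes_of(c,t)[:4]:
            if b["p"]>.25: print(c,t,round(b["p"],2),np.round(b["rect"],1),np.round(at_z(d,*b["rect"][:2],0)) )
E
```

```text
top [ 255.    3. 1293.] [-2.166, 2.144, -0.139] [[521.8, 0.0, 275.9], [0.0, 521.8, 206.2], [0.0, 0.0, 1.0]]
top mirror 0.81 [197.9 249.9  58.8  14.6] [312. 195.   0.]
top mirror 0.67 [123.5 311.6  52.2 104.5] [160. 372.   0.]
top mirror 0.56 [186.8 189.3  73.5  30.4] [463. 227.   0.]
top rail 0.78 [286.1 109.4 374.3  24. ] [673. -20.   0.]
top holder 0.97 [193.8 181.2  63.2  55.5] [484. 210.   0.]
top jar 0.65 [353.8 173.8  61.8  43.2] [ 507. -192.    0.]
top jar 0.64 [194.6 171.2  34.8  27.7] [509. 209.   0.]
top cap 0.67 [192.1 170.1  28.2  26. ] [512. 216.   0.]
top cap_mark 0.64 [190.6 171.2  26.4  28.5] [509. 219.   0.]
top tin 0.89 [349.8 175.1  65.7  51.2] [ 503. -182.    0.]
top teether 0.56 [115.1 185.5  28.7  28.4] [471. 408.   0.]
top brush 0.58 [280.9 187.6  18.5  67.4] [470.  -9.   0.]
top car 0.87 [429.7 207.1  26.8  41.1] [ 424. -381.    0.]
side [-604.  -48. 1129.] [-1.765, 1.727, -0.701] [[532.1, 0.0, 277.3], [0.0, 532.1, 216.5], [0.0, 0.0, 1.0]]
side mirror 0.91 [204.8 261.7  46.9  32.8] [358. 207.   0.]
side mirror 0.81 [135.5 289.5  29.  120.8] [259. 380.   0.]
side mirror 0.67 [201.3 211.6  55.6  41.7] [559. 243.   0.]
side rail 0.66 [412.9 240.4  28.5  27.5] [ 446. -383.    0.]
side rail 0.61 [289.6 182.1 292.3  27.1] [698. -25.   0.]
side holder 0.69 [207.6 228.1  52.1  37.5] [489. 215.   0.]
side cap 0.61 [413.1 241.   30.9  27.2] [ 443. -383.    0.]
side tin 0.69 [412.9 242.5  32.8  31. ] [ 438. -381.    0.]
side tin 0.68 [340.8 219.2  57.3  48.5] [ 530. -181.    0.]
side teether 0.74 [142.  229.3  29.8  19.7] [482. 410.   0.]
side car 0.61 [412.6 242.4  33.1  31.7] [ 438. -381.    0.]
side car 0.55 [287.4 181.5 289.5  28.8] [701. -18.   0.]
```

View pics/top0.png

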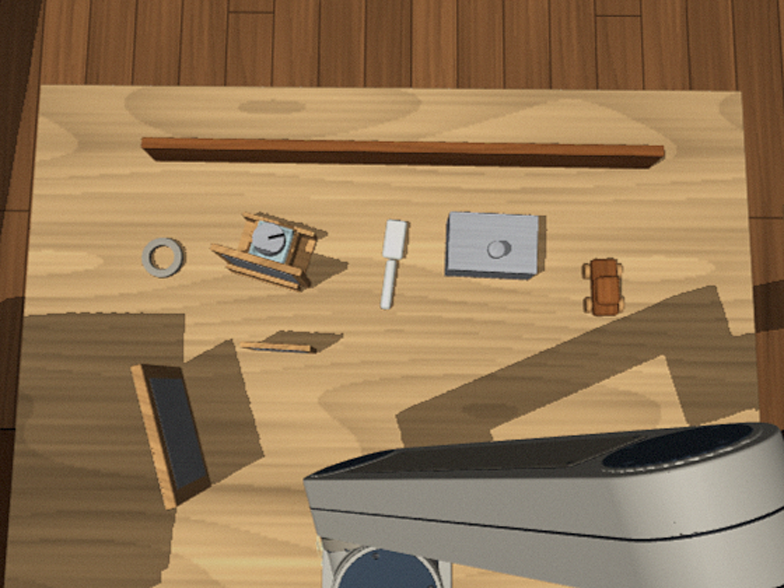

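View pics/side0.png

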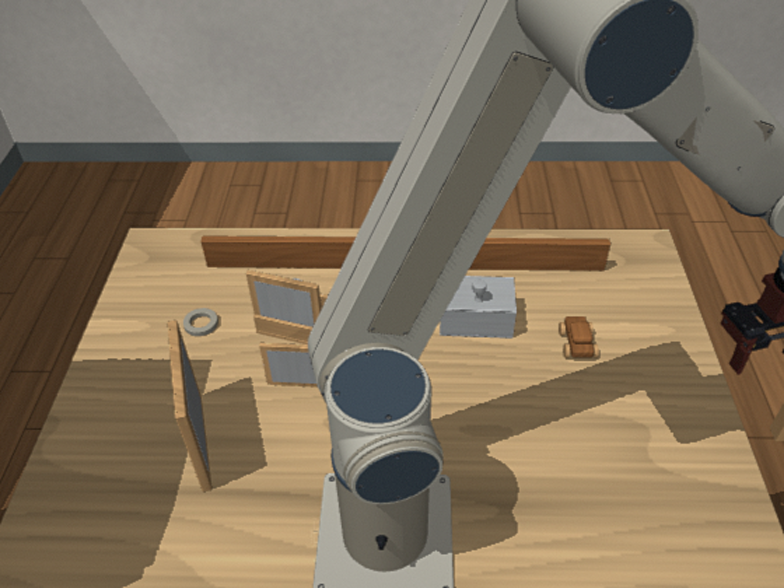

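Top view (shown pixels): three mirror look-alikes – small at (280,347), large at (170,430), and the one in the holder slot at (262,267). The last fits: middle-sized and slotted beside the jar. The rail runs from (145,145) to (660,155). I confirm it in an enlarged crop.

```bash
python3 - <<'E'
from h import *
d=snap("top"); im=d["image"]; c=im[140:220,140:240]; save("crop0.png",c,7.5)
for t in("mirror","holder","jar","cap","cap_mark","rail"):
    for b in cams.cut_out("top",t)[:3]:
        if b["p"]>.3:
            p=b["pixels"]; cs,_=cv2.findContours(p.astype(np.uint8),0,2); k=max(cs,key=cv2.contourArea)
            print(t,round(b["p"],2),np.round(cv2.minAreaRect(k)[0],1),np.round(cv2.boxPoints(cv2.minAreaRect(k)),1).tolist())
E
```

```text
mirror 0.76 [185.5 189.5] [[147.1999969482422, 184.6999969482422], [150.5, 173.10000610351562], [223.8000030517578, 194.3000030517578], [220.5, 205.8000030517578]]
mirror 0.65 [198.5 247.7] [[171.6999969482422, 249.39999389648438], [172.10000610351562, 242.6999969482422], [225.3000030517578, 245.89999389648438], [224.89999389648438, 252.60000610351562]]
mirror 0.55 [122.3 308.2] [[91.4000015258789, 261.6000061035156], [127.5999984741211, 252.60000610351562], [153.1999969482422, 354.70001220703125], [116.9000015258789, 363.79998779296875]]
holder 0.93 [213.9 178. ] [[202.3000030517578, 189.3000030517578], [209.5, 162.5], [225.5, 166.6999969482422], [218.3000030517578, 193.60000610351562]]
jar 0.77 [193.5 172.8] [[176.39999389648438, 180.89999389648438], [183.60000610351562, 156.6999969482422], [210.60000610351562, 164.6999969482422], [203.5, 188.89999389648438]]
cap 0.59 [191.8 171.3] [[176.0, 170.0], [190.5, 155.5], [207.5, 172.5], [193.0, 187.0]]
cap_mark 0.66 [191.5 170.5] [[180.0, 159.0], [203.0, 159.0], [203.0, 182.0], [180.0, 182.0]]
```

View pics/crop0.png

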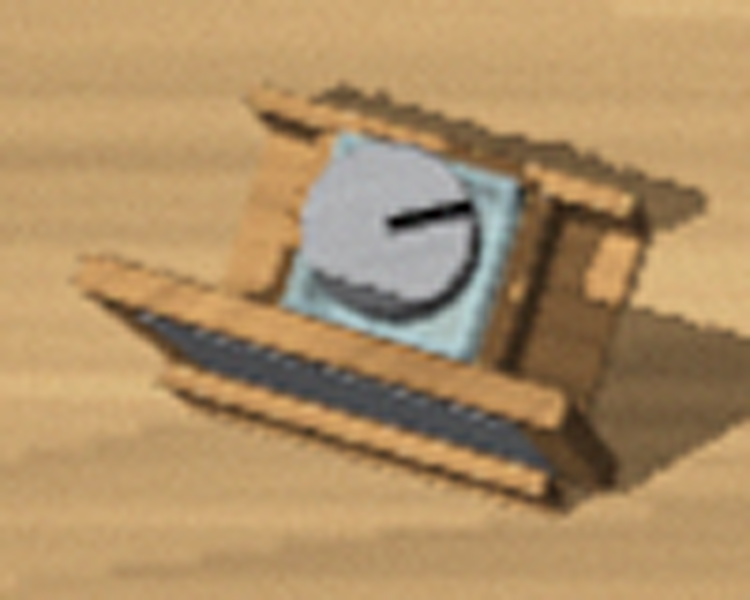

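The crop confirms it: birch board with mirror faces in the slot, top edge from (84,270) to (563,411) in crop pixels; cap centre (389,224), ridge end (470,208).

```bash
python3 - <<'E'
from h import *
d=snap("top")
f=lambda x,y,z: at_z(d,(x+.5)/7.5-.5+140,(y+.5)/7.5-.5+140,z)
L=f(84,270,158);Rr=f(563,411,158); v=L-Rr; yaw=np.degrees(np.arctan2(-v[0],v[1]))
print("mirror",L,Rr,np.linalg.norm(v),(L+Rr)/2,"yaw",yaw)
c=f(389,224,91);m=f(470,208,91);print("cap",c,m,np.linalg.norm(m-c),np.degrees(np.arctan2(*(m-c)[1::-1])))
# holder wall corners at z=48: far wall ends
for p in((250,90),(640,195),(630,215),(170,370),(548,490)): print("wall",f(*p,48).round(1))
y=np.radians(yaw);u=np.array([np.cos(y),np.sin(y),0]); print("cap from mirror along x",(c-(L+Rr)/2)@u,"y",(c-(L+Rr)/2)@[-u[1],u[0],0])
k=1.4
for p in((145,160),(660,167),(400,163)): print("rail base inner",at_z(d,p[0]/k,p[1]/k,0).round(1))
for p in((142,147),(664,156)): print("rail top inner",at_z(d,p[0]/k,p[1]/k,80).round(1), at_z(d,p[0]/k,(p[1]-9)/k,80).round(1))
# precise edge of rail: brightness gradient
g=cv2.cvtColor(d["image"],cv2.COLOR_RGB2GRAY).astype(float)
for col in(120,180,230,280,330,400,450): print(col,g[92:124,col].astype(int).tolist())
s=snap("side");gs=cv2.cvtColor(s["image"],cv2.COLOR_RGB2GRAY).astype(int)
for col in(170,230): print("side",col,gs[164:200,col].tolist())
o=ctrl.get_obs();print(R.from_rotvec(o["orientation"]).as_matrix().round(3),o["ee_pos"],o["t"],o["width"])
print(ctrl.grip_depth)
E
```

```text
mirror [467.40852312 280.55590691 158.        ] [426.84428423 138.456673   158.        ] 147.7756737539663 [447.12640367 209.50628995 158.        ] yaw -15.932145639818373
cap [495.52438751 202.27928125  91.        ] [500.86954481 177.12219215  91.        ] 25.71866712248625 -78.00467867534122
wall [548.  255.9  48. ]
wall [514.5 128.4  48. ]
wall [507.9 131.5  48. ]
wall [455.6 278.4  48. ]
wall [417.9 155.7  48. ]
cap from mirror along x 48.52269897495211 y 6.335785549806815
rail base inner [654.9 446.3   0. ]
rail base inner [ 651.3 -493.6    0. ]
rail base inner [654.  -19.2   0. ]
rail top inner [653.1 425.2  80. ] [669.1 426.   80. ]
rail top inner [ 646.3 -470.4   80. ] [ 662.3 -471.1   80. ]
120 [150, 154, 147, 156, 160, 143, 95, 102, 105, 102, 98, 90, 90, 80, 36, 44, 42, 43, 41, 39, 42, 34, 41, 106, 174, 165, 168, 175, 175, 174, 169, 162]
180 [163, 169, 167, 161, 154, 150, 141, 99, 91, 93, 95, 94, 102, 104, 91, 45, 43, 45, 43, 44, 40, 33, 36, 47, 109, 181, 175, 181, 184, 185, 184, 172]
230 [164, 162, 158, 158, 144, 146, 166, 150, 84, 89, 100, 96, 101, 103, 96, 75, 40, 49, 44
[... 460 characters left out ...]
9, 48, 44, 44, 43, 43, 32, 92, 174, 167, 164, 163]
450 [162, 165, 164, 164, 157, 161, 160, 156, 151, 154, 148, 119, 86, 90, 92, 100, 100, 95, 79, 42, 38, 44, 36, 41, 36, 42, 34, 38, 94, 162, 155, 158]
side 170 [164, 164, 160, 160, 126, 104, 104, 95, 110, 71, 72, 74, 77, 77, 79, 77, 70, 67, 71, 72, 67, 69, 67, 67, 68, 69, 72, 136, 171, 174, 177, 165, 164, 166, 168, 167]
side 230 [173, 173, 175, 172, 153, 102, 99, 104, 106, 78, 70, 77, 78, 79, 75, 71, 76, 78, 80, 75, 72, 76, 76, 73, 73, 65, 66, 90, 179, 179, 183, 176, 171, 171, 165, 161]
[[ 0.954  0.3   -0.   ]
 [ 0.3   -0.954  0.   ]
 [ 0.    -0.    -1.   ]] [ 187.57318625 -596.15535504  222.65747414] 1.65 88.11706845411628
18.700000000000003
```

Measurements are consistent (ridge 25.7 mm, mirror-to-cap offset 48.5 mm, ridge 62° clockwise of jar +x). Moving over the mirror.

Call:
{"method": "move_arm", "body": {"steps": [[[0,0,0],-0.94,0],[[0,0,0],-0.94,0],[[0,0,0],-0.94,0],[[0,0,0],-0.94,0],[[0,0,0],-0.94,0],[[0,0,0],-0.94,0],[[0,0,0],-0.94,0],[[0,0,0],-0.94,0],[[0,0,0],-0.94,0],[[0,0,0],-0.94,0],[[0,0,0],-0.94,0],[[0,0,0],-0.94,0],[[1,0.75,0],0,0],[[1,0.75,0],0,0],[[1,0.75,0],0,0],[[1,0.75,0],0,0],[[1,0.75,0],0,0],[[1,0.75,0],0,0],[[1,0.75,0],0,0],[[1,0.75,0],0,0]]}}

```text
t: 3.32
ee_pos: [388.4, -444.7, 222.8]
orientation: [2.511, 1.887, 0.0]
ft_force: [0.6, -0.1, -0.4]
width: 87.4
grasp_force: 0.0
```

Call:
{"method": "move_arm", "body": {"steps": [[[1,0,0],0,0],[[1,0,0],0,0],[[1,0,0],0,0],[[1,0,0],0,0],[[1,0,0],0,0],[[1,0,0],0,0],[[1,0,0],0,0],[[1,0,0],0,0],[[1,0,0],0,0],[[1,0,0],0,0],[[1,0,0],0,0],[[1,0,0],0,0],[[1,0,0],0,0],[[1,0,0],0,0],[[1,0,0],0,0],[[1,0,0],0,0],[[1,0,0],0,0],[[1,-0.5,0],0,0],[[1,-0.5,0],0,0],[[1,-0.5,0],0,0]]}}

```text
t: 4.98
ee_pos: [490.0, 46.2, 222.7]
orientation: [2.511, 1.887, 0.0]
ft_force: [0.2, 0.5, 0.2]
width: 87.9
grasp_force: 0.0
```

```bash
cat >> h.py <<'E'
def T():
    o=ctrl.get_obs(); M=np.eye(4); M[:3,:3]=R.from_rotvec(o["orientation"]).as_matrix(); M[:3,3]=o["ee_pos"]; return M,o
def wray(d,M,u,v):
    K=np.array(d["camera_matrix"]); a=(u-K[0,2])/K[0,0]; b=(v-K[1,2])/K[1,1]; th=np.hypot(a,b)
    q=np.array([np.sin(th)*a/max(th,1e-9),np.sin(th)*b/max(th,1e-9),np.cos(th)])
    C=M@np.array(d["mount"]); return C[:3,3],C[:3,:3]@q
def w_at_z(d,M,u,v,z):
    o,r=wray(d,M,u,v); return o+r*(z-o[2])/r[2]
def need(M,p,yaw_x):
    "units: shift along tool axes AFTER turn to yaw_x (deg), and turn"
    y0=np.degrees(np.arctan2(M[1,0],M[0,0])); t=(y0-yaw_x+180)%360-180
    a=np.radians(yaw_x); X=np.array([np.cos(a),np.sin(a),0]);Y=np.array([np.sin(a),-np.cos(a),0]); e=np.array(p)-M[:3,3]
    return np.round([e@X/25,e@Y/25,-e[2]/25,t/5],2)
E
python3 - <<'E'
from h import *
M,o=T(); print(o["ee_pos"],o["t"],np.degrees(np.arctan2(M[1,0],M[0,0])),o["ft_force"])
print(need(M,(447,209.5,222),74))
d=snap("wrist"); save("w1.png",d["image"],1.4); np.save("M1.npy",M)
print(np.round(d["mount"],2).tolist(),d["camera_matrix"])
dt=snap("top")
for c,r in((120,114.9),(180,115.9),(230,116.8),(280,117.6),(330,117.9),(400,119.0),(450,119.9)): print(at_z(dt,c,r-.5+0.5,0).round(1))
for c,r in((120,105.6),(180,106.8),(230,107.2),(280,108.2),(330,108.8),(400,110.2),(450,110.8)): print("t",at_z(dt,c,r-.5,80).round(1))
s=snap("side")
for c,r in((170,190.7),(230,190.9)): print("s",at_z(s,c,r,0).round(1))
E
```

```text
[490.00923887  46.24394252 222.73528179] 4.9833 73.85513601024212 [0.22066492 0.4842448  0.24605699]
[ 5.8  -3.45  0.03 -0.03]
[[-0.0, -0.95, -0.3, 81.68], [1.0, -0.0, -0.0, -0.21], [0.0, -0.3, 0.95, -162.33], [0.0, 0.0, 0.0, 1.0]] [[325.1922621    0.         281.04652771]
 [  0.         325.1922621  206.67751824]
 [  0.           0.           1.        ]]
[653.7 404.2   0. ]
[652.6 250.8   0. ]
[651.5 123.1   0. ]
[650.7  -4.7   0. ]
[ 651.3 -132.4    0. ]
[ 650.2 -311.1    0. ]
[ 649.1 -438.8    0. ]
t [653.3 380.6  80. ]
t [651.8 236.3  80. ]
t [652.  116.2  80. ]
t [650.8  -4.   80. ]
t [ 650.5 -124.1   80. ]
t [ 648.7 -292.2   80. ]
t [ 648.5 -412.2   80. ]
s [654.  356.7   0. ]
s [654.4 164.1   0. ]
```

View pics/w1.png

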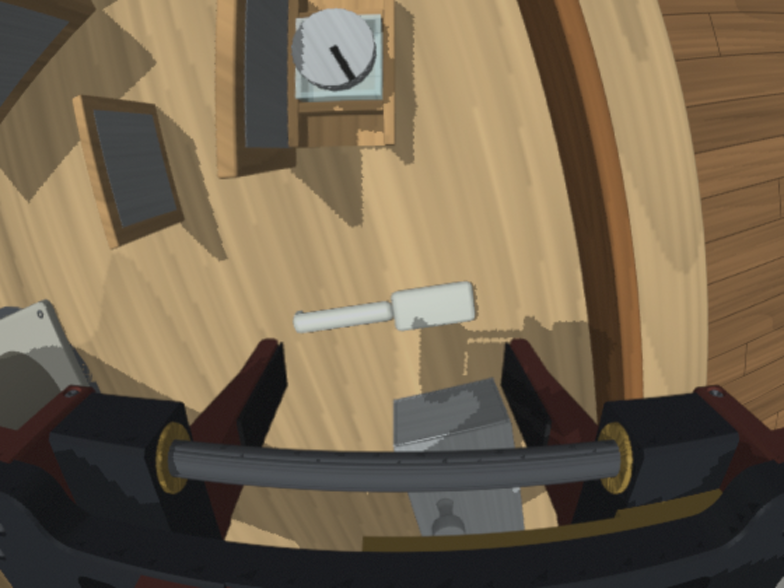

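The wrist view shows the holder well ahead with yaw aligned: mirror's near top corners at (217,178)/(238,176), cap centre (335,48), ridge end (353,80).

```bash
python3 - <<'E'
from h import *
M=np.load("M1.npy"); d=snap("wrist"); k=1.4
print("mirror end",w_at_z(d,M,227.5/k,177/k,158).round(1),"corners",w_at_z(d,M,217/k,178/k,158).round(1),w_at_z(d,M,238/k,176/k,158).round(1))
a=w_at_z(d,M,234/k,2/k,158)
print("mirror edge at top of frame mid",a.round(1))
c=w_at_z(d,M,335/k,48/k,91);m=w_at_z(d,M,353/k,80/k,91);print(c.round(1),m.round(1),np.degrees(np.arctan2(*(m-c)[1::-1])),np.linalg.norm(m-c))
E
```

```text
mirror end [427.4 139.2 158. ] corners [421.6 140.7 158. ] [433.1 137.8 158. ]
mirror edge at top of frame mid [457.2 228.4 158. ]
[496.1 201.7  91. ] [501.  177.4  91. ] -78.41483445502084 24.84273725689005
```

Call:
{"method": "move_arm", "body": {"steps": [[[0.97,-0.57,0],0,0],[[0.97,-0.57,0],0,0],[[0.97,-0.57,0],0,0],[[0.97,-0.57,0],0,0],[[0.97,-0.57,0],-0.03,0],[[0.97,-0.57,0],0,0],[[0,0,0.5],0,0],[[0,0,1],0,0],[[0,0,1],0,0],[[0,0,1],0,0],[[0,0,0.4],0,0],[[0,0,0],0,0.6],[[0,0,0],0,1],[[0,0,0],0,1],[[0,0,0],0,1],[[0,0,0],0,1],[[0,0,0],0,1],[[0,0,0],0,1],[[0,0,0],0,1]]}}

```text
t: 6.77
ee_pos: [448.6, 208.6, 125.5]
orientation: [2.508, 1.891, 0.001]
ft_force: [0.4, -0.4, 0.7]
width: 37.9
grasp_force: 0.0
```

Call:
{"method": "move_arm", "body": {"steps": [[[0,0,0],0,1],[[0,0,0],0,1],[[0,0,0],0,1],[[0,0,0],0,1],[[0,0,0],0,1],[[0,0,0],0,1],[[0,0,0],0,1],[[0,0,0],0,1],[[0,0,0],0,1]]}}

```text
t: 7.52
ee_pos: [448.4, 208.5, 125.2]
orientation: [-2.509, -1.891, 0.0]
ft_force: [-0.3, -0.4, -0.6]
width: 11.6
grasp_force: 30.0
```

Call:
{"method": "move_arm", "body": {"steps": [[[0,0,-0.5],0,1],[[0,0,-0.8],0,1],[[0,0,-1],0,1],[[0,0,-1],0,1],[[0,0,-1],0,1],[[0,0,-0.5],0,1],[[0,0,0],-0.79,1],[[0,0,0],-0.79,1],[[0,0,0],-0.79,1],[[0,0,0],-0.79,1],[[-0.5,0.6,0],0,1],[[-0.8,0.9,0],0,1],[[-0.8,1,0],0,1],[[-0.8,1,0],0,1],[[-0.8,1,0],0,1],[[-0.8,1,0],0,1],[[-0.8,0.9,0],0,1],[[-0.6,0.72,0],0,1],[[0,0,0],0,1],[[0,0,0],0,1]]}}

```text
t: 9.18
ee_pos: [626.0, 59.5, 244.3]
orientation: [-2.226, -2.215, 0.002]
ft_force: [0.0, 0.5, -2.2]
width: 11.9
grasp_force: 30.0
```

```bash
python3 - <<'E'
from h import *
M,o=T(); print(o["t"],o["ee_pos"],np.degrees(np.arctan2(M[1,0],M[0,0])),need(M,(625.5,60,117.5),89.65))
s=snap("side"); save("s2.png",s["image"][150:310,120:360],3)
w=snap("wrist")
E
```

```text
9.1833 [626.00009902  59.52397837 244.28917588] 89.7040900919592 [ 0.02 -0.02  5.07  0.01]
```

View pics/s2.png

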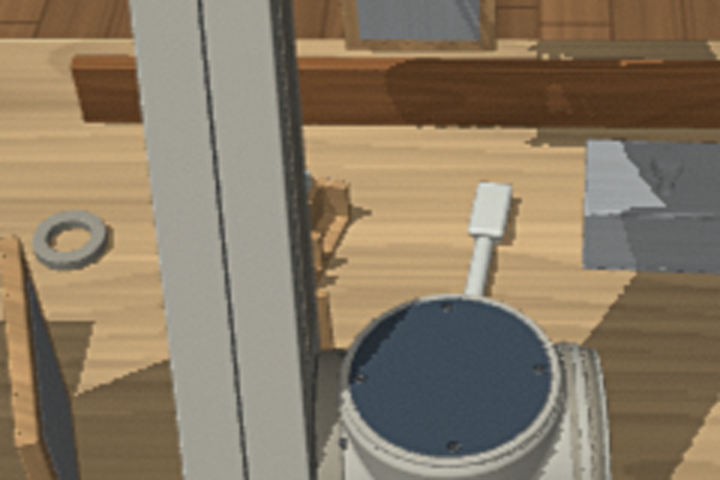

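The mirror hangs upright in front of the rail, lower edge at crop (347,47)–(495,48). Lowering it.

Call:
{"method": "move_arm", "body": {"steps": [[[0,0,0.6],0,1],[[0,0,0.9],0,1],[[0,0,0.9],0,1],[[0,0,0.9],0,1],[[0,0,0.8],0,1],[[0,0,0.4],0,1],[[0,0,0.2],0,1],[[0,0,0.1],0,1],[[0,0,0],0,1],[[0,0,0],0,1]]}}

```text
t: 10.12
ee_pos: [626.6, 60.7, 126.3]
orientation: [2.224, 2.217, 0.002]
ft_force: [0.2, -0.7, -1.6]
width: 12.3
grasp_force: 30.0
```

Call:
{"method": "move_arm", "body": {"steps": [[[0,0,0.06],0,1],[[0,0,0.06],0,1],[[0,0,0.06],0,1],[[0,0,0],0,1]]}}

```text
t: 10.45
ee_pos: [625.9, 60.4, 120.6]
orientation: [-2.225, -2.218, 0.0]
ft_force: [-0.8, -0.6, -2.1]
width: 11.6
grasp_force: 30.0
```

Call:
{"method": "move_arm", "body": {"steps": [[[0,0,0.05],0,1],[[0,0,0.05],0,1],[[0,0,0],0,1],[[0,0,0],0,1]]}}

```text
t: 10.78
ee_pos: [625.8, 60.4, 118.0]
orientation: [-2.225, -2.218, 0.0]
ft_force: [0.5, -0.0, -1.8]
width: 11.8
grasp_force: 30.0
```

Call:
{"method": "move_arm", "body": {"steps": [[[0,0,0.04],0,1],[[0,0,0],0,1],[[0,0,0],0,1]]}}

```text
t: 11.03
ee_pos: [626.0, 60.4, 117.2]
orientation: [2.225, 2.218, 0.0]
ft_force: [0.9, 0.9, -1.6]
width: 12.3
grasp_force: 30.0
```

Call:
{"method": "move_arm", "body": {"steps": [[[0,0,0.04],0,1],[[0,0,0],0,1],[[0,0,0],0,1]]}}

```text
t: 11.28
ee_pos: [626.2, 60.4, 117.2]
orientation: [2.225, 2.218, 0.0]
ft_force: [-2.6, 0.9, 5.9]
width: 11.7
grasp_force: 30.0
```

Contact with the table. Opening a little, then nudging the board over against the rail between the fingers.

Call:
{"method": "move_arm", "body": {"steps": [[[0,0,0],0,0.7],[[0,0,0],0,0.7],[[0,0,0],0,0.7],[[0,0,0],0,0.7],[[0,0,-0.16],0,0.7],[[0,0,-0.16],0,0.7],[[0,0,0],0,0.7]]}}

```text
t: 11.87
ee_pos: [626.6, 60.5, 125.1]
orientation: [2.224, 2.217, 0.002]
ft_force: [0.7, 0.3, 0.8]
width: 26.1
grasp_force: 0.0
```

Call:
{"method": "move_arm", "body": {"steps": [[[0,0.12,0],0,0.7],[[0,0.12,0],0,0.7],[[0,0.12,0],0,0.7],[[0,0.12,0],0,0.7],[[0,0.12,0],0,0.7],[[0,0.12,0],0,0.7],[[0,0.12,0],0,0.7],[[0,0.12,0],0,0.7],[[0,0.12,0],0,0.7],[[0,0.1,0],0,0.7],[[0,0.1,0],0,0.7],[[0,0,0],0,0.7],[[0,0,0],0,0.7]]}}

```text
t: 12.95
ee_pos: [658.0, 60.3, 124.1]
orientation: [-2.225, -2.218, 0.0]
ft_force: [0.1, 0.2, 0.1]
width: 26.5
grasp_force: 0.0
```

```bash
python3 - <<'E'
from h import *
M,o=T(); print(o["t"],o["ee_pos"],o["width"],o["ft_force"])
t=snap("top"); w=snap("wrist"); s=snap("side")
a=cv2.resize(t["image"][80:200,180:340],(400,300),interpolation=2); b=cv2.resize(w["image"],(400,300),interpolation=2)
c=cv2.resize(s["image"][140:260,180:340],(400,300),interpolation=2)
save("m3.png",np.hstack([np.vstack([a,c]),np.vstack([b,b*0])]))
E
```

```text
12.95 [657.99899524  60.31274909 124.14563105] 26.492418162027402 [0.12719768 0.24822613 0.09397786]
```

View pics/m3.png

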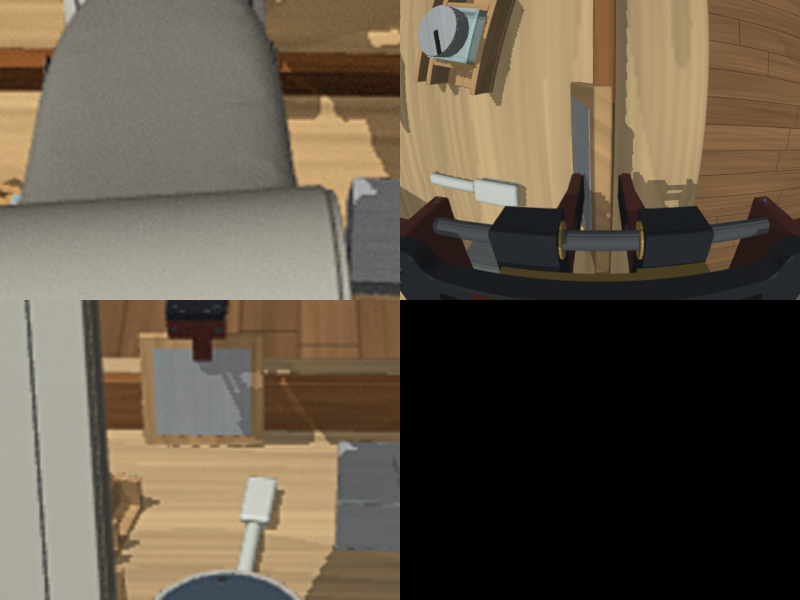

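The board leans on the rail, bottom on the table, square to it. Opening fully, lifting off and going above the cap.

Call:
{"method": "move_arm", "body": {"steps": [[[0,0,0],0,0.4],[[0,0,0],0,0.2],[[0,0,0],0,0.2],[[0,0,0],0,0.2],[[0,0,0],0,0.2],[[0,0,-0.4],0,0.2],[[0,0,-0.8],0,0.2],[[0,0,-1],0,0],[[0,0,-1],0,0],[[0.5,-0.6,0],0,0],[[0.7,-0.8,0],0,0],[[0.7,-0.8,0],0,0],[[0.7,-0.8,0],0,0],[[0.7,-0.8,0],0,0],[[0.7,-0.8,0],0,0],[[0.7,-0.8,0],0,0],[[0.6,-0.7,0],0,0],[[0.33,-0.42,0],0,0],[[0,0,0],0,0],[[0,0,0],0,0]]}}

```text
t: 14.77
ee_pos: [495.7, 201.9, 204.8]
orientation: [2.223, 2.219, 0.001]
ft_force: [-0.3, 0.2, -0.4]
width: 87.8
grasp_force: 0.0
```

```bash
python3 - <<'E'
from h import *
M,o=T(); np.save("M4.npy",M); print(o["t"],o["ee_pos"],o["width"],np.degrees(np.arctan2(M[1,0],M[0,0])),need(M,(495.8,202,66),89.65))
w=snap("wrist");t=snap("top")
K=np.array(w["camera_matrix"]);C=M@np.array(w["mount"])
q=C[:3,:3].T@(np.array([495.8,202,91])-C[:3,3]);th=np.arctan2(np.hypot(*q[:2]),q[2]);print("cap expected px",K[:2,2]+K[0,0]*th*q[:2]/np.hypot(*q[:2]))
a=cv2.resize(t["image"][80:200,180:340],(400,300),interpolation=2)
for x in cams.boxes_of("wrist","cap"): print(x)
b=cv2.resize(w["image"],(400,300),interpolation=2); save("w4.png",np.hstack([a,b])); save("w4full.png",w["image"])
E
```

```text
14.7667 [495.73624971 201.85191322 204.83447185] 87.81066562086156 89.88933554363115 [0.01 0.   5.55 0.05]
cap expected px [281.40522349 202.10504584]
{'rect': [280.4, 197.2, 58.0, 64.3], 'p': 0.7}
{'rect': [414.5, 298.8, 88.2, 120.1], 'p': 0.23}
```

View pics/w4.png

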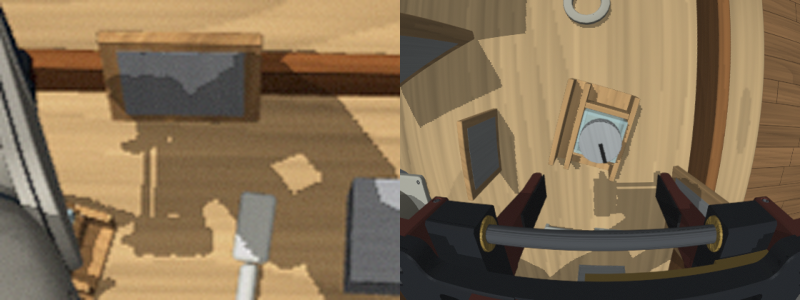

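The mirror stands leaning, free of all else; the cap (shown at (600,141)) is centred under the gripper. Descending and gripping.

Call:
{"method": "move_arm", "body": {"steps": [[[0,0,0.5],0,0],[[0,0,0.9],0,0],[[0,0,0.9],0,0],[[0,0,0.9],0,0],[[0,0,0.9],0,0],[[0,0,0.7],0,0],[[0,0,0.4],0,0],[[0,0,0.3],0,0],[[0,0,0],0,0.2],[[0,0,0],0,0.4],[[0,0,0],0,1],[[0,0,0],0,1],[[0,0,0],0,1],[[0,0,0],0,1],[[0,0,0],0,1]]}}

```text
t: 16.17
ee_pos: [495.4, 201.8, 67.3]
orientation: [-2.225, -2.218, -0.001]
ft_force: [-2.9, 0.3, 6.1]
width: 54.2
grasp_force: 30.0
```

Call:
{"method": "move_arm", "body": {"steps": [[[0,0,0],-0.5,1],[[0,0,0],-0.75,1],[[0,0,0],-0.75,1],[[0,0,0],-0.75,1],[[0,0,0],-0.75,1],[[0,0,0],-0.75,1],[[0,0,0],-0.75,1],[[0,0,0],-0.75,1],[[0,0,0],-0.75,1],[[0,0,0],-0.75,1],[[0,0,0],-0.75,1],[[0,0,0],-0.75,1],[[0,0,0],-0.75,1],[[0,0,0],0,1],[[0,0,0],0,1]]}}

```text
t: 17.42
ee_pos: [496.5, 202.0, 67.5]
orientation: [1.143, 2.924, 0.003]
ft_force: [0.9, 0.5, 5.4]
width: 53.6
grasp_force: 30.0
```

```bash
cat > m.py <<'E'
from h import *
import sys
M,o=T(); print(o["t"],o["ee_pos"].round(1) if hasattr(o["ee_pos"],"round") else o["ee_pos"],o["width"],np.degrees(np.arctan2(M[1,0],M[0,0])),o["ft_force"],o["moment"],o["qpos"][5])
w=snap("wrist"); save(sys.argv[1],w["image"][120:330,190:370],3.5 if len(sys.argv)<3 else 3.5)
save("x"+sys.argv[1],np.zeros((2,2,3),np.uint8))
E
sed -i '$d' m.py; sed -i 's/120:330,190:370/140:300,190:370/' m.py; python3 m.py w5.png
```

```text
17.4167 [496.5 202.   67.5] 53.614463203966125 137.29174244679774 [0.92735746 0.49373527 5.4029237 ] [ 0.15038426 -0.2947119   0.1138268 ] -0.4610616731926279
```

View pics/w5.png

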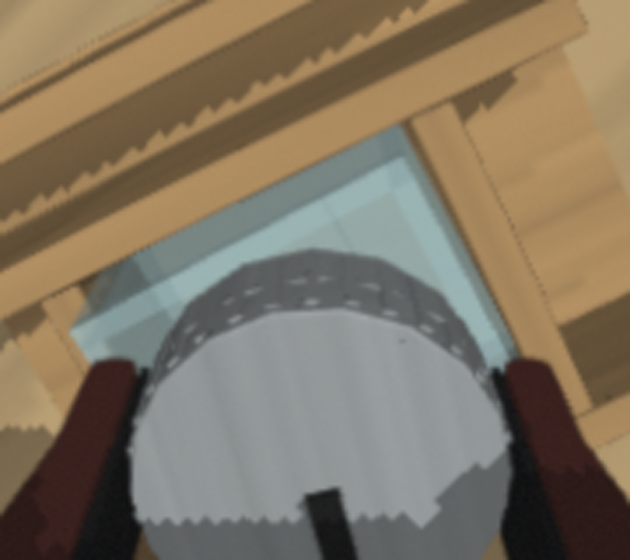

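Ridge visible from (322,492) towards (345,558). Working out its angle.

```bash
python3 - <<'E'
from h import *
M,o=T(); w=snap("wrist")
f=lambda x,y:w_at_z(w,M,190+(x+.5)/3.5-.5,140+(y+.5)/3.5-.5,91)
for a,b in(((305,497),(325,558)),((340,488),(358,558))):
    c=f(*a);m=f(*b);print(c.round(1),m.round(1),np.degrees(np.arctan2(*(m-c)[1::-1])))
# jar edge at z=63 far top edge
f2=lambda x,y,z:w_at_z(w,M,190+(x+.5)/3.5-.5,140+(y+.5)/3.5-.5,z)
for a,b,z,n in(((75,328),(400,157),63,"jar -x edge"),((0,268),(395,107),48,"wall")):
    p=f2(*a,z);q=f2(*b,z);print(n,p.round(1),q.round(1),np.degrees(np.arctan2(*(q-p)[1::-1])))
E
```

```text
[494.5 200.4  91. ] [504.  195.5  91. ] -27.492482841618557
[496.8 205.   91. ] [507.3 198.9  91. ] -29.93757414527115
jar -x edge [458.9 182.8  63. ] [473.3 239.4  63. ] 75.7779304107735
wall [444.3 174.3  48. ] [469.9 242.8  48. ] 69.54393064499662
```

Call:
{"method": "move_arm", "body": {"steps": [[[0,0,0],-0.4,1],[[0,0,0],-0.4,1],[[0,0,0],-0.4,1],[[0,0,0],-0.4,1],[[0,0,0],-0.4,1],[[0,0,0],0,1],[[0,0,0],0,1]]}}

```text
t: 18.1
ee_pos: [496.8, 202.1, 67.8]
orientation: [0.884, 3.012, 0.003]
ft_force: [-0.3, 0.4, 9.0]
width: 53.4
grasp_force: 30.0
```

```bash
python3 m.py w6.png
```

```text
18.1 [496.8 202.1  67.8] 53.41775920098407 147.27482400756975 [-0.30037277  0.40421091  9.04177698] [ 0.12683856 -0.22428536  0.04019516] -0.6353575909152686
```

Upward force rose to 9 N and turning moment fell: threads look released. Test lift by 2 mm.

Call:
{"method": "move_arm", "body": {"steps": [[[0,0,-0.04],0,1],[[0,0,-0.04],0,1],[[0,0,0],0,1]]}}

```text
t: 18.4
ee_pos: [496.7, 202.1, 69.7]
orientation: [0.885, 3.012, 0.003]
ft_force: [1.3, -0.6, 5.9]
width: 53.8
grasp_force: 30.0
```

Call:
{"method": "move_arm", "body": {"steps": [[[0,0,-0.04],0,1],[[0,0,-0.06],0,1],[[0,0,-0.06],0,1],[[0,0,0],0,1]]}}

```text
t: 18.73
ee_pos: [495.5, 201.6, 72.8]
orientation: [0.884, 3.014, 0.0]
ft_force: [1.1, 1.1, -0.6]
width: 53.4
grasp_force: 30.0
```

Call:
{"method": "move_arm", "body": {"steps": [[[0,0,-0.1],0,1],[[0,0,-0.2],0,1],[[0,0,-0.3],0,1],[[0,0,-0.4],0,1],[[0,0,-0.3],0,1],[[0,0,-0.2],0,1],[[0,0,-0.1],0,1],[[0,0,0],0,1],[[0,0,0],0,1],[[0,0,0],0,1]]}}

```text
t: 19.57
ee_pos: [495.1, 201.5, 112.4]
orientation: [-0.884, -3.014, 0.001]
ft_force: [0.3, -0.8, -0.3]
width: 53.3
grasp_force: 30.0
```

```bash
python3 - <<'E'
from h import *
M,o=T(); print(o["t"],o["ee_pos"],o["width"],o["ft_force"])
t=snap("top");s=snap("side");w=snap("wrist")
a=cv2.resize(t["image"][80:200,180:340],(400,300),interpolation=2); c=cv2.resize(s["image"][140:260,180:340],(400,300),interpolation=2); b=cv2.resize(w["image"][120:330,140:420],(400,300),interpolation=2)
save("f7.png",np.hstack([np.vstack([a,c]),np.vstack([b,cv2.resize(t["image"],(400,300))])]))
E
```

```text
19.5667 [495.13974194 201.4951132  112.43925653] 53.26146513350002 [ 0.31966018 -0.82599265 -0.29983304]
```

View pics/f7.png

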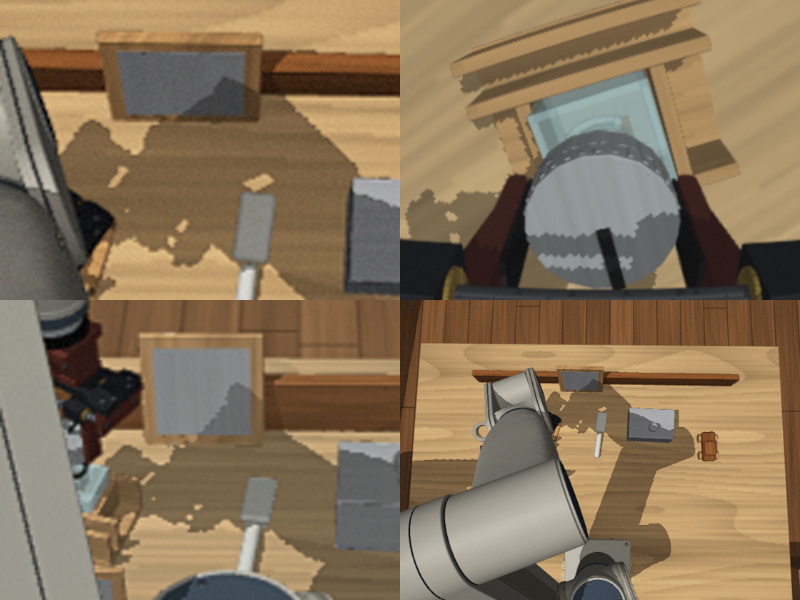

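The cap is held level above the jar, which sits in its well with the neck showing. The mirror leans on the rail and the bystanders are unmoved. Handing in.

```bash
python3 -c "
from workcell import ctrl
print(ctrl.close_job())"
```

```text
the job is handed in; nothing more can be done
None
```

The job is handed in: the mirror leans free against the rail, and the unscrewed cap is held level about 3 cm above the jar's mouth, with the jar still down in its holder.

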